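# Load the shim wedge and close up the sorting channel

### The job

Lay the zinc-plated shim wedge flat in the sorting channel with its thin end towards the clamp and let go of it, then swing the gate fully shut behind it, and last bring the clamp arm down so that its pad rests on the wedge. Leave the V-block, the white roller and the bronze bush where they are.

Things in the scene. Friction and masses are not known exactly. Their poses are not given: they have to be found in the camera images.
- wedge_mid (a point): Centre of the loose zinc-plated (pale silver) steel shim wedge, 11 mm above its flat underside. 110 long (its x), 34 wide (y); top slopes from 32 high at the thick end (-x) to 12 at the thin end (+x), 22 at the middle; z up. About 0.6 kg, centre of mass 8 mm from the middle towards the thick end. Starts lying flat on the table.
- wedge_thin (a point): Middle of the wedge's thin end face, 55 mm along the wedge's +x from its centre, 6 mm above its underside.
- channel: Fixed sorting channel on a blue base plate 130 (x) by 250 (y) by 8 thick. Origin on the table at the middle of the channel; x across, y along it towards the clamp, z up. Floor at z = 8; side walls 6 thick rise only to z = 16, 42 mm between them, y = -59 to 59. A wedge centred on the origin has about 5 mm spare at each end and 4 each side; its centre is then at z = 19.
- channel_stop (a point): Top middle of the stop wall at the channel's +y end (wall y = 59 to 67, top z = 22 in the channel's frame). Beyond it stand the clamp's two hinge cheeks (x = -19 to 19, y = 75 to 105, top z = 58).
- channel_mouth (a point): Middle of the channel's mouth on its floor, at y = -61.5, z = 8 of the channel: the inner face of the shut gate.
- gate (a joint): Yellow swing gate at the channel's mouth, rad: 0 = fully shut across the mouth (its stop), 1.6 = wide open, pointing away along the channel's -y; starts 0.9 to 1.5. Plate 5 thick, top at z = 32, swinging level about an upright pin. Friction 0.05 N m, no spring: it stays where left. It can push a wedge that sticks out a little home.
- gate_hinge (a point): Point on the gate's upright hinge axis: x = -30, y = -64, z = 53 in the channel's frame.
- gate_post (a point): Grip point on the gate's red upright post, 75 mm from the hinge axis, z = 57 (post 14 diameter, clear above the gate plate from z = 32 to its top at 70): pinch it from above or push it. At gate angle q it is at x = -30 + 75 cos q, y = -64 - 75 sin q in the channel's frame.
- clamp (a joint): Clamp arm, rad: 0 = level along the channel, where its pad rests on a rightly laid wedge (within 0.03); 1.57 upright; starts leaning back at 1.8 to 2.05 (stop 2.1). With no wedge it sinks to -0.2. Damped hinge, friction 0.1 N m: stays when leaning back; let go below about 0.8 it sinks slowly by its weight and rests on the wedge with 1 to 3 N. Moving it takes 1 to 5 N at the bar.
- clamp_hinge (a point): Middle of the clamp's level hinge axis (parallel to the channel's x), at x = 0, y = 90, z = 45 in the channel's frame.
- clamp_bar (a point): Middle of the red round cross-bar at the free end of the grey clamp arm, 90 mm from the hinge: 12 diameter, 110 long, parallel to the channel's x. The arm (16 wide) joins it at the middle: pinch it 30 to 45 mm to one side. At clamp angle q it is at y = 90 - 90 cos q, z = 45 + 90 sin q in the channel's frame.
- clamp_pad (a point): The clamp's black rubber pad, a ball of 7 mm radius under the arm, 65 mm from the hinge along the arm; this point is the ball's centre, 12 mm below the arm's centre line.
- vblock_mid (a point): Centre of a loose dark steel V-block, 75 by 50 by 40 high; leave alone.
- roller_mid (a point): Centre of a loose white nylon roller standing on end, 44 diameter, 68 high; leave alone.
- bush_mid (a point): Centre of a loose bronze flanged bush standing on its 62 mm flange, 44 high; leave alone.
Not all that is in view belongs to the job. Of the things that look like the part that bears wedge_mid, take the one that is farthest to the robot's left at the start.

How it is judged (in metres and radians):
On the way, in this order (a step that is already met when the one before it is completed fails the run):
1. the wedge lies flat in the channel, thin end towards the clamp, and has been let go (x of wedge_mid in the frame of channel between -0.008 and 0.008 m and z of wedge_mid in the frame of channel between 0.016 and 0.0225 m and angle between wedge_mid's own z axis and vertical below 0.06 rad and angle between the x axis of wedge_mid and the y axis of channel, either way round below 0.12 rad and y of wedge_thin in the frame of channel above 0.02 m and y of wedge_mid in the frame of channel between -0.025 and 0.008 m and contact force between the fingers and anything else below 0.1 N), for 0.2 s.
2. the gate is fully shut behind the wedge (x of wedge_mid in the frame of channel between -0.008 and 0.008 m and z of wedge_mid in the frame of channel between 0.016 and 0.0225 m and angle between wedge_mid's own z axis and vertical below 0.06 rad and angle between the x axis of wedge_mid and the y axis of channel, either way round below 0.12 rad and y of wedge_thin in the frame of channel above 0.02 m and y of wedge_mid in the frame of channel between -0.01 and 0.008 m and value of joint gate below 0.08 rad), for 0.2 s.
3. the clamp arm is down with its pad on the wedge (all of step 2 and value of joint clamp between -0.09 and 0.07 rad and contact force between clamp and anything else above 0.4 N), for 0.2 s.
At the end, for the whole second after the job is handed in: Wedge flat in the channel, thin end to the clamp (8 mm sideways, 10 mm towards gate, 8 mm towards clamp, tilt 0.06 rad, 0.12 rad in line); gate within 0.08 rad of shut; clamp still, at -0.09 to 0.07 rad, its pad pressing over 0.4 N; fingers touch nothing (all of step 3 and contact force between the fingers and anything else below 0.1 N and velocity of joint clamp between -0.1 and 0.1 rad/s).
It fails at once if the V-block is disturbed (moved over 30 mm) (distance of vblock_mid from where it was at the start of the episode above 0.03 m).
It fails at once if the roller is disturbed (moved over 30 mm) (distance of roller_mid from where it was at the start of the episode above 0.03 m).
It fails at once if the bush is disturbed (moved over 30 mm) (distance of bush_mid from where it was at the start of the episode above 0.03 m).
It also fails if it takes over 72 s, if anything falls off the work surface, if the arm or the gripper's body presses on something with over 40 N, if the wrist force passes 120 N, or if a joint passes its speed limit or range.

### The arm

A 7-joint arm with a two-finger parallel gripper is mounted at the origin on the work surface. World frame = base frame: x ahead of the robot, y to its left, z up, the work surface at z = 0. Lengths are in mm, angles in rad, forces in N, time in s.
With the tool pointing down it reaches from about 400 to 850 mm from the base axis. Payload 10.4 kg.
Tool frame: the origin (TCP) lies on the centre line of the jaws, within the pads' length; the fingertips stand 19 mm ahead of it and the grasp point (between the pads) is the TCP (tips_ahead is the distance from the TCP to the fingertips, in mm); z points along the fingers, y is the direction in which the jaws open and shut (so a half turn about z gives the same grasp; the last joint's range is limited). The gripper opens to 87 mm and grips with 3 to 60 N. Pads are 19 mm wide; open, the fingers measure 117 mm over their backs; the gripper's body (75 mm by 190 mm) begins 51 mm behind the grasp point.
Start: joints at [-1.292, 0.332, -0.065, 1.46, 0.022, 1.35, -0.088], TCP at [185.761, 596.777, 241.576] pointing down, gripper open.
Joint ranges: [-2.6, 2.6], [-0.5, 2.12], [-1.47, 1.34], [0.16, 2.42], [-1.27, 4.41], [0.06, 2.06], [-2.6, 2.6]. Speed limits (rad/s): [2.22, 2.22, 2.79, 2.79, 3.14, 3.14, 3.14].

### API

Orientations are given as a rotation vector (axis times angle).
In Python, from plant import sense, grab_frame, get_calibration, sign_off, tips_ahead gives the robot as it stands.
- The arm moves only by the shell command python3 -m crank 'ROWS'. ROWS is JSON, a list of rows, each a list of 3 entries, a list of its own where there are three numbers: the shift along the tool's x, y, z in mm, then the turn about the tool's z in rad, then the finger opening in mm, from 0 to 87. A call has 1 to 12 rows; each row is the pose to reach, as a shift and turn from the pose commanded when the call began, along the tool's axes at that moment; what a row does not reach only later rows make up. A row lasts 1/8 s, in which the tool goes at most 62.5 mm and 10.7 degrees, less where a joint would pass 70% of its speed; a pose out of reach is approached as far as the arm can. A call with a gripper value outside its range is refused whole. The fingers move at their own pace and stop on an object; the grip force is fixed at half the most. Time passes only in rows, so rows that repeat a pose let the fingers close. It gives the time, the measured TCP pose, the force and the opening at its end, in the units of the state.
- sense(): the state, without advancing time (a new reading comes with each control period).
- grab_frame(name): name is "scene" or "top"; returns the picture (420x560x3 uint8, red, green, blue); there is no depth.
- get_calibration(name): a dict with "camera_matrix" (3x3 intrinsics, pixels), "eye" and "rotation" of the camera in the world. Camera axes: x right, y up, looking along -z (the intrinsics and any distortion apply to the point x, -y, -z); pixel columns grow to the right and rows downward; lengths in mm; the calibration is good to about 2 mm. A picture is of the moment at which its call begins. get_calibration takes no time and is no camera call.
- sign_off(): hands the job in, once; it reports no verdict.
The state is a dict: "clock": time; "qpos": joint angles; "qvel": joint speeds; "joint_efforts": joint torques, N m; "tcp_pos": TCP position; "tcp_rot": TCP orientation; "ft_force": force on the tool from outside, world axes, zero at the start; "wrist_torque": the same for the moment, N m; "width": opening from 0.0 (shut) to 1.0 (fully open).
Only numpy, scipy, OpenCV 4.12 (cv2) and the standard library are available. Lean on these libraries where they do the work, as an engineer would, in place of code of your own. Each camera call takes 0.05 s, during which the arm holds its last target.

## Working session

There is one attempt and no reset: what is moved stays moved. The work goes in short steps, Python scripts to look and compute and a shell command to move; the robot and the scene stay as the last step left them, time stands still between calls to the robot, and variables do not carry over. Pictures are saved under pics/ and viewed, and the job is handed in when it is done.

```bash
ls; mkdir -p pics
python3 - <<'E'
from plant import *
import cv2
print(sense()); print(tips_ahead)
for n in("scene","top"):
    print(n,get_calibration(n)); cv2.imwrite(f"pics/{n}0.png",grab_frame(n)[:,:,::-1])
E
```

```text
pics
{'clock': 0.0, 'qpos': array([-1.29164901,  0.33285392, -0.06468524,  1.46092607,  0.02159021,
        1.34988948, -0.08851571]), 'qvel': array([ 0.00031313, -0.00056116,  0.0002054 ,  0.00175783, -0.00029902,
        0.00019405,  0.00181828]), 'joint_efforts': array([ 1.08379110e-03, -6.23261976e+01,  2.51627492e-02, -3.89887011e+01,
       -6.13957294e-02,  4.00997372e-02,  1.07792605e-04]), 'tcp_pos': array([185.64814064, 596.42375668, 240.77236775]), 'tcp_rot': array([-4.72182188e-01, -3.10575376e+00,  2.15783442e-03]), 'ft_force': array([ 0.69930791, -0.44510612, -0.36952437]), 'wrist_torque': array([-0.03155187,  0.02910003, -0.00798706]), 'width': 0.9985261770612783}
19.0
scene {'camera_matrix': array([[433.06357652,   0.        , 277.26727657],
       [  0.        , 433.06357652, 203.99214116],
       [  0.        ,   0.        ,   1.        ]]), 'eye': array([1329.04626217,  149.03019285,  605.35892202]), 'rotation': array([0.66699289, 0.91601009, 1.67213269])}
top {'camera_matrix': array([[523.46627888,   0.        , 276.28268267],
       [  0.        , 523.46627888, 211.75379356],
       [  0.        ,   0.        ,   1.        ]]), 'eye': array([ 376.23989339, -101.97492991, 1162.85360979]), 'rotation': array([ 0.13511119, -0.10643693, -1.59565433])}
```

View pics/scene0.png

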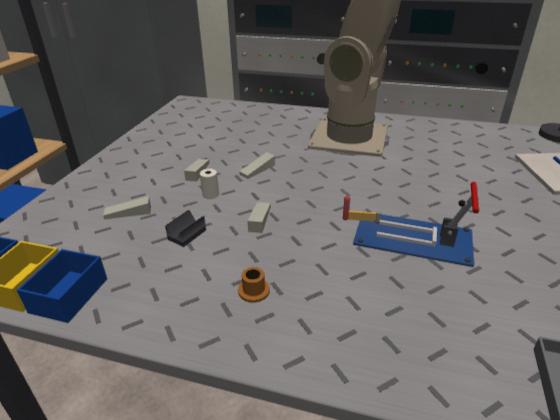

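View pics/top0.png

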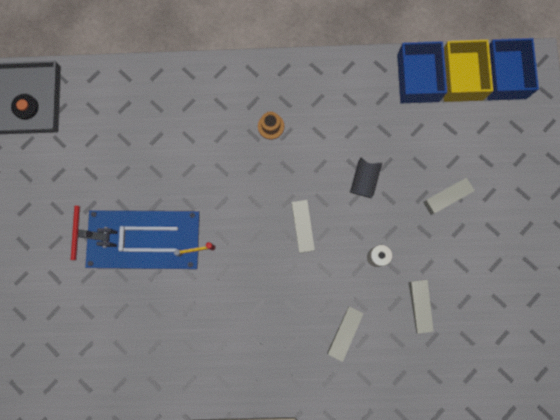

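```bash
cat > h.py <<'E'
from plant import *
import numpy as np, cv2
from scipy.spatial.transform import Rotation as R
def cam(n):
    c=get_calibration(n); return c["camera_matrix"],np.array(c["eye"]),R.from_rotvec(c["rotation"]).as_matrix()
def proj(n,P):
    K,e,Rm=cam(n); p=(np.atleast_2d(P)-e)@Rm; p=np.c_[p[:,0],-p[:,1],-p[:,2]]; q=p@K.T; return q[:,:2]/q[:,2:]
def ray(n,uv,z):
    K,e,Rm=cam(n); uv=np.atleast_2d(uv).astype(float); d=np.c_[uv,np.ones(len(uv))]@np.linalg.inv(K).T; d=np.c_[d[:,0],-d[:,1],-d[:,2]]@Rm.T
    return e+d*((z-e[2])/d[:,2])[:,None]
def crop(n,x0,y0,x1,y1,s,out,im=None):
    if im is None: im=grab_frame(n)[:,:,::-1]
    cv2.imwrite(out,cv2.resize(im[y0:y1,x0:x1],None,fx=s,fy=s,interpolation=cv2.INTER_CUBIC))
E
python3 - <<'E'
from h import *
print(proj("scene",[[0,0,0]]),proj("top",[[0,0,0]]))
t=cv2.imread("pics/top0.png"); s=cv2.imread("pics/scene0.png")
a=cv2.resize(t[180:280,260:360],None,fx=4,fy=4,interpolation=cv2.INTER_CUBIC)
b=cv2.resize(s[170:270,210:310],None,fx=4,fy=4,interpolation=cv2.INTER_CUBIC)
cv2.imwrite("pics/w1.png",np.hstack([a,b]))
a=cv2.resize(t[195:285,60:230],None,fx=4,fy=4,interpolation=cv2.INTER_CUBIC);cv2.imwrite("pics/c1.png",a)
b=cv2.resize(s[175:270,335:485],None,fx=5,fy=5,interpolation=cv2.INTER_CUBIC);cv2.imwrite("pics/c2.png",b)
for n,uv in dict(w=(303,226),a=(450,196),b=(421,306),c=(346,334),plate=(143,240),v=(367,178),r=(381,256),bush=(271,124)).items(): print(n,ray("top",uv,10).round())
E
```

```text
[[348.63954712 137.32895446]] [[243.59077312 475.99815092]]
w [[ 521. -142.   10.]]
a [[ 578. -471.   10.]]
b [[ 340. -390.   10.]]
c [[ 285. -226.   10.]]
plate [[500. 214.  10.]]
v [[ 625. -289.   10.]]
r [[ 450. -310.   10.]]
bush [[758. -77.  10.]]
```

View pics/w1.png

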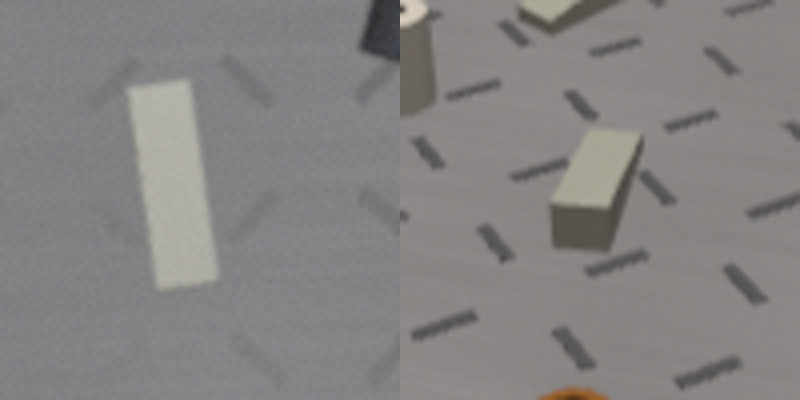

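View pics/c1.png

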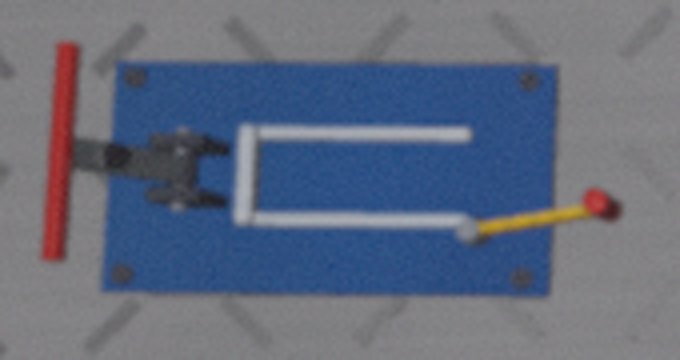

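View pics/c2.png

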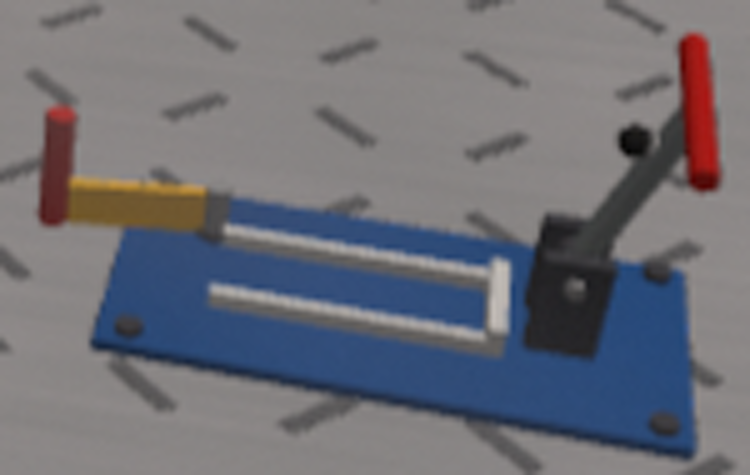

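```bash
cat > fit.py <<'E'
from h import *
from scipy.optimize import least_squares
def fit(obs,x0):
    # obs: list of (cam, local pt, uv)
    def T(p,l): 
        l=np.array(l,float); c,s=np.cos(p[2]),np.sin(p[2]); return np.c_[p[0]+c*l[:,0]-s*l[:,1],p[1]+s*l[:,0]+c*l[:,1],l[:,2]]
    def f(p):
        r=[]
        for n in set(o[0] for o in obs):
            oo=[o for o in obs if o[0]==n]
            r.append((proj(n,T(p,[o[1] for o in oo]))-np.array([o[2] for o in oo])).ravel())
        return np.concatenate(r)
    q=least_squares(f,x0,loss="soft_l1",x_scale=[1,1,.01]); return q.x,f(q.x).reshape(-1,2).round(1).tolist()
def px(x,y,s,ox,oy): return ((x+.5)/s-.5+ox,(y+.5)/s-.5+oy)
E
python3 - <<'E'
from fit import *
t=lambda x,y:px(x,y,4,260,180)
s=lambda x,y:px(x-400,y,4,210,170)
# local: thin +x. yaw ~pi. left in top image = +y world = local -y
O=[("top",(-55,-17,32),t(128,87)),("top",(-55,17,32),t(189,80)),("top",(55,17,12),t(218,282)),("top",(55,-17,12),t(158,290))]
S=[("scene",(55,17,12),s(600-5,128)),("scene",(55,-17,12),s(643,133)),("scene",(-55,17,32),s(552,203)),("scene",(-55,-17,32),s(610,208)),("scene",(-55,17,0),s(555,248)),("scene",(-55,-17,0),s(608,252))]
for o in(O,S,O+S): print(fit(o,[521,-142,3.0]))
t=lambda x,y:px(x,y,4,60,195); s=lambda x,y:px(x,y,5,335,175)
O=[("top",(65,125,8),t(116,63)),("top",(65,-125,8),t(557,67)),("top",(-65,-125,8),t(548,294)),("top",(-65,125,8),t(104,291)),
("top",(27,67,22),t(238,124)),("top",(-27,67,22),t(233,223)),("top",(24,-59,16),t(471,134))]
S=[("scene",(65,-125,8),s(95,340)),("scene",(65,125,8),s(692,442)),("scene",(-65,125,8),s(685,268)),("scene",(27,59,22),s(487,332)),("scene",(-27,67,22),s(509,260))]
for o in(O,S,O+S): print(fit(o,[500,214,0]))
E
```

```text
(array([ 519.67103194, -141.20072188,    3.25748115]), [[0.0, 0.4], [0.1, -0.1], [0.1, -0.2], [-0.2, -0.0]])
(array([ 518.52714075, -139.10177278,    3.25047081]), [[-0.6, 0.1], [0.7, -0.1], [-0.2, -0.1], [-0.2, -0.0], [-0.3, -0.1], [0.8, 0.2]])
(array([ 519.16665368, -140.23575118,    3.25916109]), [[-1.3, 0.2], [-0.0, -0.1], [-0.6, 0.1], [-0.5, 0.0], [-0.6, 0.0], [0.5, 0.3], [-0.5, 0.6], [-0.4, 0.1], [-0.3, -0.0], [-0.6, 0.2]])
(array([ 5.02369327e+02,  2.13373512e+02, -3.78573015e-02]), [[1.3, -0.7], [1.8, -0.8], [2.1, 0.8], [0.5, 0.4], [-6.6, 0.3], [-6.8, -0.1], [-7.6, -0.1]])
(array([ 5.00841208e+02,  2.14055160e+02, -1.95284105e-02]), [[-2.1, -0.4], [-0.2, 0.1], [-2.4, -1.1], [8.3, 0.2], [7.6, 0.9]])
(array([ 5.02123085e+02,  2.13761696e+02, -3.26986602e-02]), [[-2.6, -0.6], [-0.7, 0.9], [-2.0, -0.4], [8.0, 0.7], [7.6, 1.4], [1.0, -0.3], [1.5, -1.0], [2.0, 0.6], [0.4, 0.8], [-6.9, 0.6], [-7.0, 0.2], [-7.8, -0.1]])
```

Run:
```python
from fit import *
t=lambda x,y:px(x,y,4,60,195); s=lambda x,y:px(x,y,5,335,175)
for d in (12,14,15,16,18,20):
  O=[("top",(65,125+d,8),t(116,63)),("top",(65,-125+d,8),t(557,67)),("top",(-65,-125+d,8),t(548,294)),("top",(-65,125+d,8),t(104,291)),
("top",(27,67,22),t(238,124)),("top",(-27,67,22),t(233,223)),("top",(24,-59,16),t(471,134)),("top",(27,59,22),t(256,124)),("top",(-27,59,22),t(252,224))]
  S=[("scene",(65,-125+d,8),s(95,340)),("scene",(65,125+d,8),s(692,442)),("scene",(-65,125+d,8),s(685,268)),("scene",(27,59,22),s(487,332)),("scene",(-27,67,22),s(509,260)),("scene",(24,-59,16),s(209,289))]
  for o in(O,S,O+S): a,b=fit(o,[500,200,0]); print(d,a,np.abs(b).mean().round(2))
  if d==16: print(b)
p=a
```

```text
12 [ 5.01943268e+02  1.99718007e+02 -3.79687317e-02] 0.99
12 [ 5.02047255e+02  2.00837550e+02 -2.34734300e-02] 1.19
12 [ 5.02073536e+02  2.00134123e+02 -3.40586097e-02] 1.09
14 [ 5.01945078e+02  1.99219084e+02 -3.73716528e-02] 0.79
14 [ 5.01984151e+02  1.99763683e+02 -2.53632970e-02] 0.95
14 [ 5.02039944e+02  1.99479071e+02 -3.39314586e-02] 0.87
15 [ 5.01948779e+02  1.98888483e+02 -3.69492759e-02] 0.68
15 [ 5.01924296e+02  1.99270949e+02 -2.67096288e-02] 0.82
15 [ 5.02019295e+02  1.99089355e+02 -3.39515878e-02] 0.76
16 [ 5.01950674e+02  1.98520906e+02 -3.65561364e-02] 0.57
16 [ 5.01841593e+02  1.98819116e+02 -2.82522922e-02] 0.7
16 [ 5.01992325e+02  1.98677659e+02 -3.41039016e-02] 0.64
[[-2.2, -0.5], [-0.3, 1.1], [-1.5, -0.2], [0.6, -0.4], [0.6, 0.4], [0.7, 0.0], [0.6, -0.5], [1.1, -1.1], [1.6, 0.5], [-0.0, 0.5], [-0.1, 0.4], [-0.1, 0.0], [-1.0, -0.2], [-1.0, 0.4], [-1.3, -0.2]]
18 [ 5.01929389e+02  1.97726547e+02 -3.63963979e-02] 0.47
18 [ 5.01632781e+02  1.98059947e+02 -3.07763718e-02] 0.56
18 [ 5.01917269e+02  1.97862934e+02 -3.48487420e-02] 0.5
20 [ 5.01876760e+02  1.96888174e+02 -3.69732932e-02] 0.43
20 [ 5.01474409e+02  1.97416411e+02 -3.02998478e-02] 0.44
20 [ 5.01848918e+02  1.97083156e+02 -3.53178296e-02] 0.47
```

```bash
cat >> h.py <<'E'
def shift(target,ang=None,src=None):
    "tool-frame shift (mm) and turn to bring TCP to target, tool-x axis to world angle ang"
    s=sense(); M=R.from_rotvec(s["tcp_rot"]).as_matrix(); d=M.T@(np.array(target)-s["tcp_pos"])
    a=np.arctan2(M[1,0],M[0,0]); t=None if ang is None else -((ang-a+np.pi)%(2*np.pi)-np.pi)
    print("shift",d.round(1),"turn",t,"tcp",s["tcp_pos"].round(1),"xang",round(a,3),"tilt",M[:,2].round(4),"F",s["ft_force"].round(1),"w",round(s["width"]*87,1),"t",s["clock"],"q",s["qpos"].round(2))
E
python3 -c "
from h import *
shift([527,-139.5,120],3.2575)"
```

```text
shift [-544.6 -601.1  121.6] turn -0.41769496750924473 tcp [185.7 596.5 240.8] xang 2.84 tilt [-3.0e-04 -1.2e-03 -1.0e+00] F [0.2 1.1 0.5] w 87.0 t 0.1 q [-1.29  0.33 -0.06  1.46  0.02  1.35 -0.09]
```

```bash
python3 -m crank '[[[-150,-165,0],-0.1,87],[[-300,-330,0],-0.3,87],[[-544.6,-601,0],-0.4177,87],[[-544.6,-601,0],-0.4177,87],[[-544.6,-601,0],-0.4177,87],[[-544.6,-601,0],-0.4177,87],[[-544.6,-601,0],-0.4177,87],[[-544.6,-601,0],-0.4177,87],[[-544.6,-601,0],-0.4177,87],[[-544.6,-601,0],-0.4177,87],[[-544.6,-601,0],-0.4177,87],[[-544.6,-601,60],-0.4177,87]]'
python3 -c "
from h import *
shift([527,-139.5,120],3.2575)"
```

```text
clock: 1.6
tcp_pos: [500.4, -80.0, 215.5]
tcp_rot: [-0.182, 3.132, 0.0]
ft_force: [0.4, 1.1, -0.5]
width: 1.001
shift [-19.1 -62.2  95.5] turn -5.020196315541625e-05 tcp [500.4 -80.  215.5] xang -3.026 tilt [ 4.1e-03  5.0e-04 -1.0e+00] F [ 0.4  1.1 -0.5] w 87.1 t 1.6 q [-0.54  0.08  0.64  1.84 -0.05  1.24  1.81]
```

```bash
python3 -m crank '[[[0,0,0],0,87],[[0,0,0],0,87],[[0,0,0],0,87]]'
python3 -c "
from h import *
shift([527,-139.5,120],3.2575)"
```

```text
clock: 1.98
tcp_pos: [498.8, -76.5, 214.6]
tcp_rot: [-0.185, 3.135, 0.001]
ft_force: [0.2, -0.7, 1.3]
width: 0.999
shift [-20.5 -66.   94.6] turn 0.002110299977228891 tcp [498.8 -76.5 214.6] xang -3.024 tilt [ 6.e-04  9.e-04 -1.e+00] F [ 0.2 -0.7  1.3] w 86.9 t 1.975 q [-0.54  0.08  0.64  1.84 -0.05  1.24  1.8 ]
```

```bash
python3 -m crank '[[[-20.5,-66,40],0,87],[[-20.5,-66,94.6],0,87],[[-20.5,-66,94.6],0,87],[[-20.5,-66,94.6],0,87],[[-20.5,-66,94.6],0,87]]'
python3 - <<'E'
from h import *
shift([527,-139.5,30],3.2575)
t=grab_frame("top")[:,:,::-1];s=grab_frame("scene")[:,:,::-1]
a=cv2.resize(t[160:300,240:380],None,fx=2.8,fy=2.8); b=cv2.resize(s[120:260,190:330],None,fx=2.8,fy=2.8)
cv2.imwrite("pics/g1.png",np.hstack([a,b]))
E
```

```text
clock: 2.6
tcp_pos: [528.2, -140.0, 122.0]
tcp_rot: [-0.184, 3.132, 0.001]
ft_force: [0.6, 1.3, 0.6]
width: 1.0
shift [ 1.4  0.6 92. ] turn 0.0016254106706412585 tcp [ 528.2 -140.   122. ] xang -3.024 tilt [ 3.7e-03  9.0e-04 -1.0e+00] F [0.6 1.3 0.6] w 87.0 t 2.6 q [-0.41  0.3   0.68  1.85 -0.22  1.06  2.05]
```

View pics/g1.png

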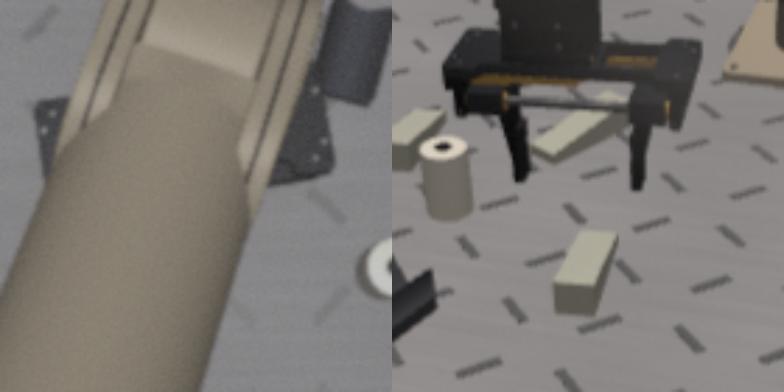

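The gripper (fingers at crop 518 and 638) straddles the wedge (about 585); its thick end faces the camera. I go down.

```bash
python3 -m crank '[[[1.4,0.6,45],0,87],[[1.4,0.6,80],0,87],[[1.4,0.6,91],0,87],[[1.4,0.6,91],0,87],[[1.4,0.6,91],0,87],[[1.4,0.6,91],0,87]]'
python3 - <<'E'
from h import *
shift([527,-139.5,30],3.2575)
s=grab_frame("scene")[:,:,::-1]
crop("scene",200,140,320,260,4,"pics/g2.png",s)
E
```

```text
clock: 3.45
tcp_pos: [526.1, -140.7, 29.8]
tcp_rot: [-0.182, 3.134, 0.0]
ft_force: [0.2, -0.1, -1.2]
width: 1.003
shift [-1.   1.1 -0.2] turn -3.324867232024076e-05 tcp [ 526.1 -140.7   29.8] xang -3.026 tilt [ 2.e-03  2.e-04 -1.e+00] F [ 0.2 -0.1 -1.2] w 87.3 t 3.45 q [-0.35  0.44  0.63  1.91 -0.33  0.89  2.13]
```

View pics/g2.png

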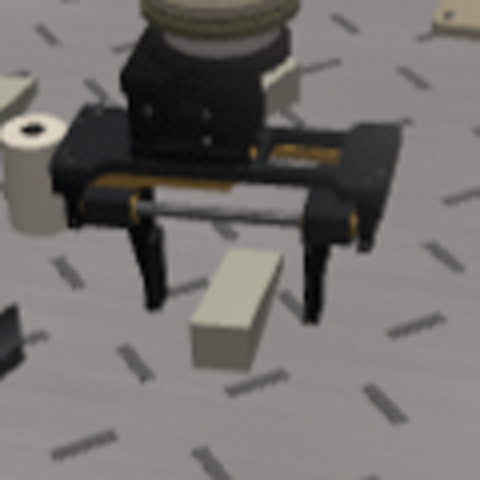

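```bash
python3 -m crank '[[[-1,0.5,-0.5],0,60],[[-1,0.5,-0.5],0,45],[[-1,0.5,-0.5],0,30],[[-1,0.5,-0.5],0,25],[[-1,0.5,-0.5],0,25],[[-1,0.5,-0.5],0,25],[[-1,0.5,-0.5],0,25]]'
python3 -c "
from h import *
shift([527,-139.5,130])"
```

```text
clock: 4.38
tcp_pos: [526.2, -140.0, 29.1]
tcp_rot: [0.182, -3.136, -0.0]
ft_force: [0.4, -0.2, 0.2]
width: 0.388
shift [  -0.8    0.4 -100.9] turn None tcp [ 526.2 -140.    29.1] xang -3.026 tilt [-1.e-04  1.e-04 -1.e+00] F [ 0.4 -0.2  0.2] w 33.8 t 4.375 q [-0.35  0.44  0.62  1.91 -0.33  0.89  2.13]
```

```bash
python3 -m crank '[[[0,0,-5],0,25],[[0,0,-20],0,25],[[0,0,-50],0,25],[[0,0,-80],0,25],[[0,0,-110],0,25],[[0,0,-120],0,25],[[0,0,-120],0,25],[[0,0,-120],0,25]]'
python3 - <<'E'
from h import *
s=grab_frame("scene")[:,:,::-1]
crop("scene",190,70,330,210,4,"pics/g3.png",s)
print(proj("scene",[527,-139.5,150]))
# target: wedge centre at channel (0,-2); TCP offset from wedge centre: TCP (526.2,-140)
c=np.array([501.9,197.3]);yaw=-.036
ex=np.array([np.cos(yaw),np.sin(yaw)]);ey=np.array([-ex[1],ex[0]])
w=np.array([519.2,-140.2]); wa=3.2575; off=(np.array([526.2,-140.0])-w)@np.array([np.cos(wa),np.sin(wa)]); print("off along wedge x",off)
g=c-2*ey+off*ey; print("goal",g)
shift([*g,150],yaw+np.pi/2)
E
```

```text
clock: 5.38
tcp_pos: [525.6, -139.7, 148.0]
tcp_rot: [0.182, -3.134, -0.001]
ft_force: [0.1, -0.1, -5.4]
width: 0.388
[[256.16958878 165.51912467]]
off along wedge x -6.976161421736044
goal [501.57692798 188.3296545 ]
shift [-14.1 328.7  -2. ] turn 1.7227285999180477 tcp [ 525.5 -139.8  147.9] xang -3.026 tilt [-2.e-03  1.e-04 -1.e+00] F [-1.1  0.4 -4.8] w 33.7 t 5.425 q [-0.43  0.27  0.7   1.82 -0.19  1.12  2.02]
```

View pics/g3.png

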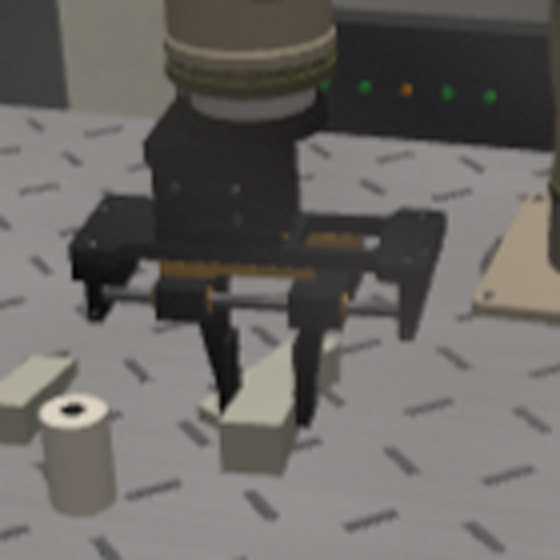

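```bash
python3 -m crank '[[[0,30,0],0.18,25],[[-3,80,0],0.36,25],[[-5,130,0],0.54,25],[[-8,180,0],0.72,25],[[-10,230,0],0.9,25],[[-12,280,0],1.08,25],[[-14,310,0],1.26,25],[[-14,328,0],1.44,25],[[-14,328.7,0],1.62,25],[[-14,328.7,0],1.7227,25],[[-14,328.7,0],1.7227,25],[[-14,328.7,0],1.7227,25]]'
python3 -m crank '[[[0,0,0],0,25],[[0,0,0],0,25],[[0,0,0],0,25]]'
python3 -c "
from h import *
shift([501.6,188.3,75],1.5348)"
```

```text
clock: 6.92
tcp_pos: [502.0, 188.0, 148.7]
tcp_rot: [-2.258, -2.184, 0.001]
ft_force: [0.1, -0.1, -5.2]
width: 0.387
clock: 7.3
tcp_pos: [502.2, 188.1, 149.2]
tcp_rot: [-2.261, -2.181, -0.0]
ft_force: [0.4, -0.5, -5.6]
width: 0.387
shift [ 0.2 -0.6 74.2] turn 0.0002728514793330916 tcp [502.2 188.1 149.2] xang 1.535 tilt [ 0.e+00  2.e-04 -1.e+00] F [ 0.4 -0.5 -5.6] w 33.7 t 7.3 q [-1.09  0.25  0.75  1.85 -0.19  1.12 -0.31]
```

```bash
python3 -m crank '[[[0,-0.6,40],0,25],[[0,-0.6,80],0,25],[[0,-0.6,92],0,25],[[0,-0.6,92],0,25],[[0,-0.6,92],0,25],[[0,-0.6,92],0,25]]'
python3 - <<'E'
from h import *
shift([501.6,188.3,39],1.5348)
s=grab_frame("scene")[:,:,::-1];t=grab_frame("top")[:,:,::-1]
cv2.imwrite("pics/s4.png",s)
crop("scene",335,140,485,270,5,"pics/g4.png",s)
crop("top",60,180,230,290,4,"pics/t4.png",t)
E
```

```text
clock: 8.05
tcp_pos: [502.4, 188.6, 58.4]
tcp_rot: [2.261, 2.181, 0.004]
ft_force: [0.6, 0.6, -5.3]
width: 0.383
shift [-0.4 -0.8 19.4] turn 0.00013939312419708472 tcp [502.4 188.6  58.4] xang 1.535 tilt [ 0.0017  0.0015 -1.    ] F [ 0.6  0.6 -5.3] w 33.3 t 8.05 q [-1.03  0.38  0.7   1.92 -0.3   0.94 -0.23]
```

View pics/g4.png

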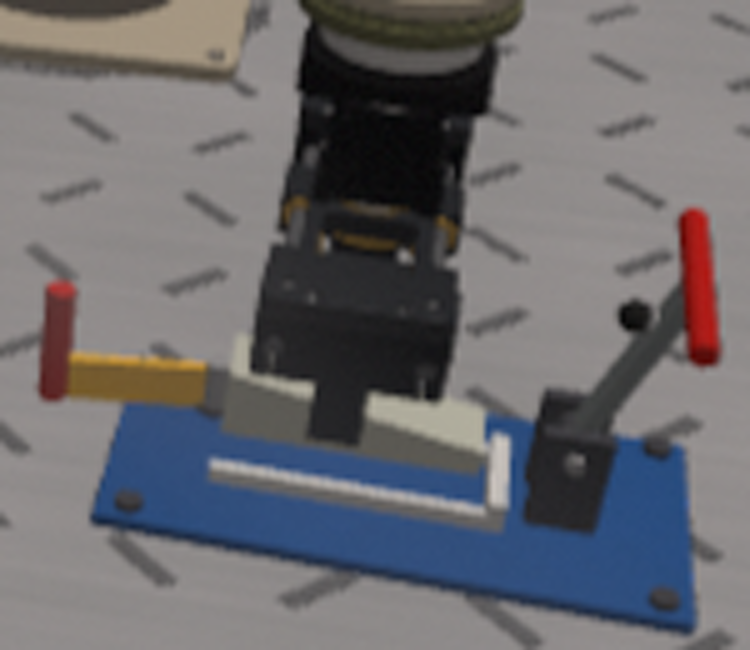

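View pics/t4.png

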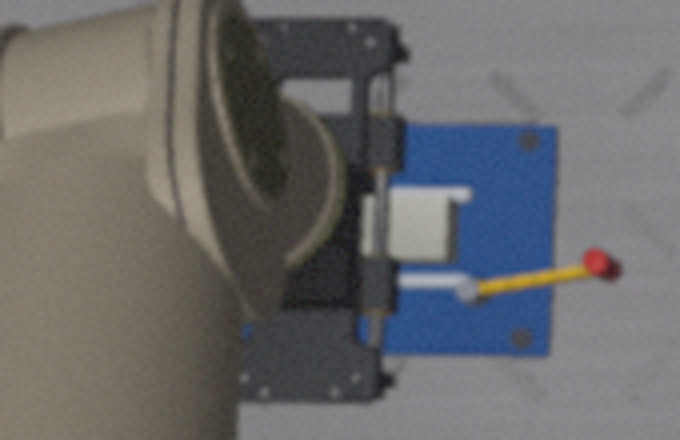

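Run:
```python
from fit import *
t=lambda x,y:px(x,y,4,60,180); s=lambda x,y:px(x,y,5,335,140)
h=29.3
O=[("top",(-55,-17,32+h),t(457,194)),("top",(-55,17,32+h),t(447,261))]
S=[("scene",(-55,-17,h),s(222,432)),("scene",(55,-17,h),s(484,473)),("scene",(55,-17,12+h),s(486,446)),("scene",(55,17,12+h),s(486,403)),("scene",(-55,-17,32+h),s(232,366))]
# note: local +x along channel y; local y = -channel x
c=np.array([501.9,197.3]);yaw=-.036
for o in(O,S,O+S):
  a,b=fit(o,[501,195,1.535]); r=a[:2]-c; print(a.round(3),"chan x",r@[np.cos(yaw),np.sin(yaw)],"y",r@[-np.sin(yaw),np.cos(yaw)],b)
```

```text
[508.184 191.62    1.423] chan x 6.4842276928729525 y -5.450282419003364 [[-0.0, 0.5], [0.0, -0.5]]
[498.522 197.047   1.554] chan x -3.3672024643298473 y -0.3744610595284461 [[0.4, -0.6], [-0.6, -0.6], [-0.0, 0.3], [0.1, 0.1], [0.1, 0.9]]
[499.696 196.173   1.571] chan x -2.1615653220137636 y -1.2052324447361151 [[0.1, -0.1], [-0.9, -0.6], [-0.3, 0.4], [-0.4, 0.1], [-0.3, 1.4], [-3.1, 0.6], [-0.6, -0.2]]
```

```bash
python3 -m crank '[[[0,0,8],0,25],[[0,0,13],0,25],[[0,0,16],0,25],[[0,0,18],0,25],[[0,0,19.5],0,25],[[0,0,19.5],0,25],[[0,0,19.5],0,25]]'
python3 - <<'E'
from h import *
shift([501.6,188.3,37.1],1.5348)
s=grab_frame("scene")[:,:,::-1];t=grab_frame("top")[:,:,::-1]
crop("scene",335,140,485,270,5,"pics/g5.png",s)
crop("top",60,180,230,290,4,"pics/t5.png",t)
shift([501.6,188.3,37.1],1.5348)
E
```

```text
clock: 9.02
tcp_pos: [501.7, 188.2, 37.8]
tcp_rot: [-2.261, -2.181, -0.0]
ft_force: [-1.1, -0.9, -5.7]
width: 0.387
shift [ 0.1 -0.1  0.7] turn -1.4349518343337309e-05 tcp [501.7 188.2  37.8] xang 1.535 tilt [ 2.e-04  2.e-04 -1.e+00] F [-1.1 -0.9 -5.7] w 33.7 t 9.025 q [-1.02  0.42  0.68  1.93 -0.33  0.9  -0.21]
shift [ 0.1 -0.   0.6] turn 4.170988886187388e-05 tcp [501.6 188.2  37.7] xang 1.535 tilt [ 1.e-04  2.e-04 -1.e+00] F [ 0.4  0.6 -4.7] w 33.6 t 9.125 q [-1.02  0.42  0.68  1.93 -0.33  0.9  -0.21]
```

View pics/g5.png

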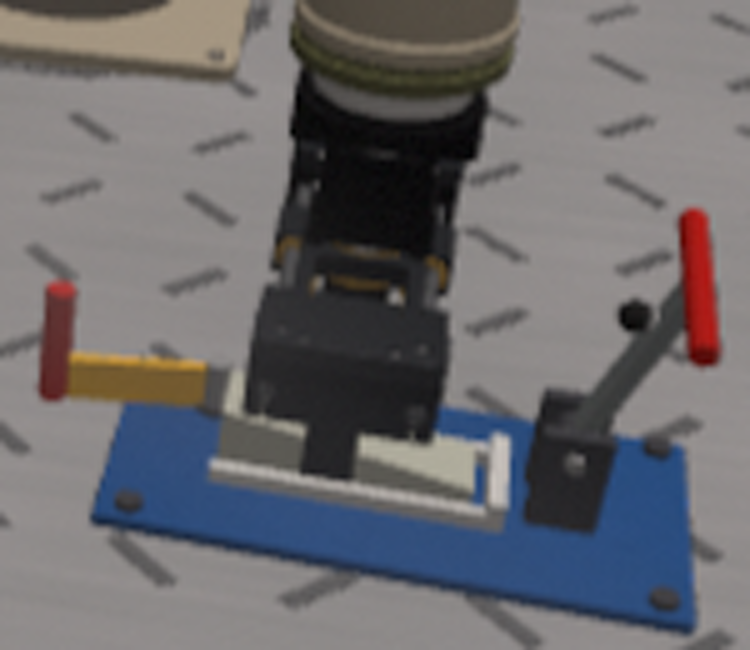

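View pics/t5.png

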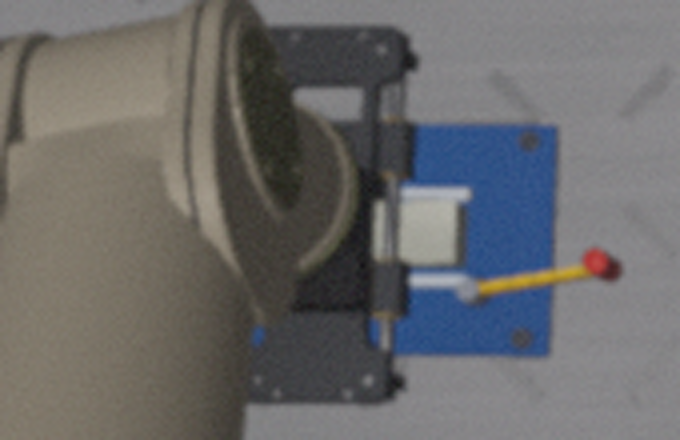

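```bash
python3 -m crank '[[[0,0,0.8],0,25],[[0,0,0.8],0,25],[[0,0,0.8],0,45],[[0,0,0.8],0,70],[[0,0,0.8],0,70],[[0,0,0.8],0,70],[[0,0,-20],0,70],[[0,0,-60],0,70],[[0,0,-110],0,70],[[0,0,-110],0,70],[[0,0,-110],0,70]]'
python3 - <<'E'
from h import *
shift([501.6,188.3,37.1],1.5348)
s=grab_frame("scene")[:,:,::-1];t=grab_frame("top")[:,:,::-1]
crop("scene",335,140,485,270,5,"pics/g6.png",s)
E
```

```text
clock: 10.5
tcp_pos: [501.2, 188.2, 147.2]
tcp_rot: [-2.26, -2.181, 0.0]
ft_force: [-0.0, 0.5, -0.2]
width: 0.807
shift [  0.    0.4 110.1] turn 0.0002600855200229901 tcp [501.2 188.2 147.2] xang 1.535 tilt [-4.e-04  3.e-04 -1.e+00] F [-0.   0.5 -0.2] w 70.2 t 10.5 q [-1.1   0.25  0.76  1.85 -0.19  1.11 -0.31]
```

View pics/g6.png

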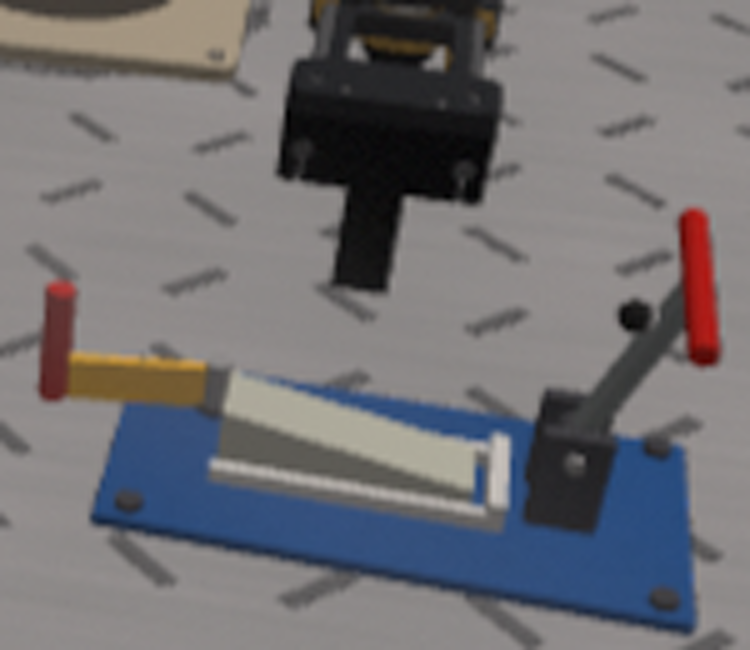

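```bash
cat >> h.py <<'E'
C=np.array([501.9,197.3]);YAW=-.036
EX=np.array([np.cos(YAW),np.sin(YAW)]);EY=np.array([-EX[1],EX[0]])
def ch(p): r=np.array(p)[:2]-C; return np.array([r@EX,r@EY])
def wo(x,y): return C+x*EX+y*EY
E
python3 - <<'E'
from fit import *
a=ray("top",px(597,260,4,60,180),70)[0]; b=ray("scene",px(60,289,5,335,140),70)[0]
for p in(a,b): 
  r=ch(p); d=r-[-30,-64]; print(p,r,np.hypot(*d),np.arctan2(-d[1],d[0]))
# predicted
for q in(1.3,1.36,1.42): print(q,proj("top",[*wo(-30+75*np.cos(q),-64-75*np.sin(q)),70]),proj("scene",[*wo(-30+75*np.cos(q),-64-75*np.sin(q)),70]))
print(px(597,260,4,60,180),px(60,289,5,335,140))
E
```

```text
[479.74998221  58.92693664  70.        ] [ -17.15531176 -139.08063571] 76.17143739313691 1.4013580762101263
[481.05047073  60.2845308   70.        ] [ -15.90452871 -137.67711371] 75.01332811566185 1.3817663648888574
1.3 [[207.63834564 241.18587294]] [[346.72864678 198.83721087]]
1.36 [[208.08723937 243.26480888]] [[346.61686214 197.7805997 ]]
1.42 [[208.4104678  245.37229045]] [[346.62439289 196.73699299]]
(208.875, 244.625) (346.6, 197.4)
```

```bash
python3 -c "
from h import *
shift([480.4,59.6,147],1.716)"
```

```text
shift [-129.   -15.8   -0.4] turn -0.18101933687712535 tcp [500.9 187.9 146.5] xang 1.535 tilt [-0.0016 -0.001  -1.    ] F [0.5 0.1 0.2] w 70.1 t 10.6 q [-1.1   0.25  0.76  1.85 -0.19  1.11 -0.31]
```

```bash
python3 -m crank '[[[-60,-8,0],-0.1,70],[[-115,-14,0],-0.18,70],[[-129,-15.8,0],-0.18,70],[[-129,-15.8,0],-0.18,70],[[-129,-15.8,40],-0.18,70],[[-129,-15.8,70],-0.18,70],[[-129,-15.8,87],-0.18,70],[[-129,-15.8,87],-0.18,60],[[-129,-15.8,87],-0.18,40],[[-129,-15.8,87],-0.18,28],[[-129,-15.8,87],-0.18,28]]'
python3 - <<'E'
from h import *
shift([480.4,59.6,59],1.716)
s=grab_frame("scene")[:,:,::-1]
crop("scene",305,130,485,270,4,"pics/g7.png",s)
E
```

```text
clock: 11.98
tcp_pos: [481.5, 60.0, 61.2]
tcp_rot: [2.056, 2.375, 0.002]
ft_force: [-0.4, -0.2, 0.2]
width: 0.434
shift [-0.3 -1.2  2.2] turn -0.0012379167877281105 tcp [481.5  60.   61.2] xang 1.715 tilt [ 1.e-03  9.e-04 -1.e+00] F [-0.4 -0.2  0.2] w 37.7 t 11.975 q [-0.92  0.27  0.79  2.05 -0.24  0.91  0.14]
```

View pics/g7.png

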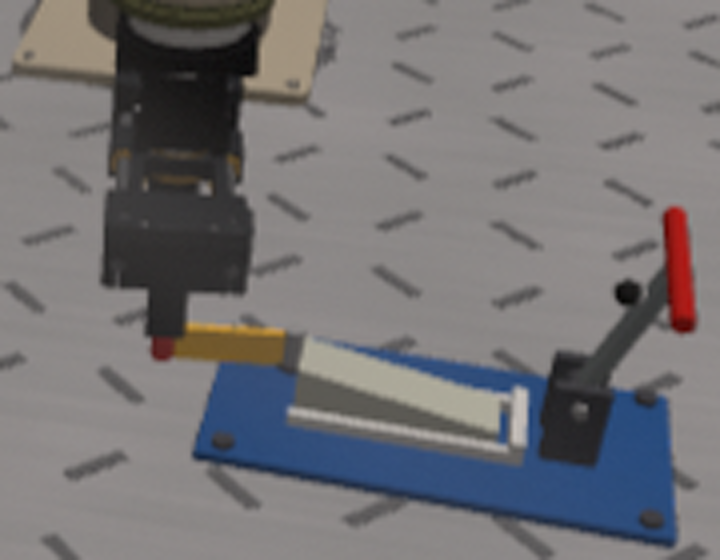

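```bash
python3 -m crank '[[[0,0,1],0,20],[[0.8,11.2,1],-0.15,20],[[3.3,22.2,1],-0.3,20],[[7.5,32.6,1],-0.45,20],[[13.1,42.3,1],-0.6,20],[[20.1,51.1,1],-0.75,20],[[28.4,58.7,1],-0.9,20],[[37.7,65.1,1],-1.05,20],[[47.8,69.9,1],-1.2,20],[[54.9,72.3,1],-1.3,20],[[59.3,73.3,1],-1.36,20],[[61.5,73.8,1],-1.39,20]]'
python3 -m crank '[[[0,0,0],0,20],[[0,0,0],0,20]]'
python3 - <<'E'
from h import *
p=wo(45,-64);shift([*p,60],np.pi+YAW)
s=grab_frame("scene")[:,:,::-1];t=grab_frame("top")[:,:,::-1]
crop("scene",305,130,485,270,4,"pics/g8.png",s);crop("top",60,180,230,290,4,"pics/t8.png",t)
E
```

```text
clock: 13.52
tcp_pos: [545.3, 131.2, 59.5]
tcp_rot: [-0.056, -3.141, 0.0]
ft_force: [0.1, -0.8, -0.7]
width: 0.231
clock: 13.78
tcp_pos: [545.3, 131.2, 59.6]
tcp_rot: [-0.059, -3.141, -0.0]
ft_force: [-0.3, 0.4, -0.1]
width: 0.232
shift [ 0.7  0.5 -0.4] turn -0.001868369165704209 tcp [545.3 131.2  59.6] xang 3.104 tilt [-1.e-04  1.e-04 -1.e+00] F [-0.3  0.4 -0.1] w 20.2 t 13.775 q [-0.7   0.39  0.46  1.85 -0.21  0.95  1.38]
```

View pics/g8.png

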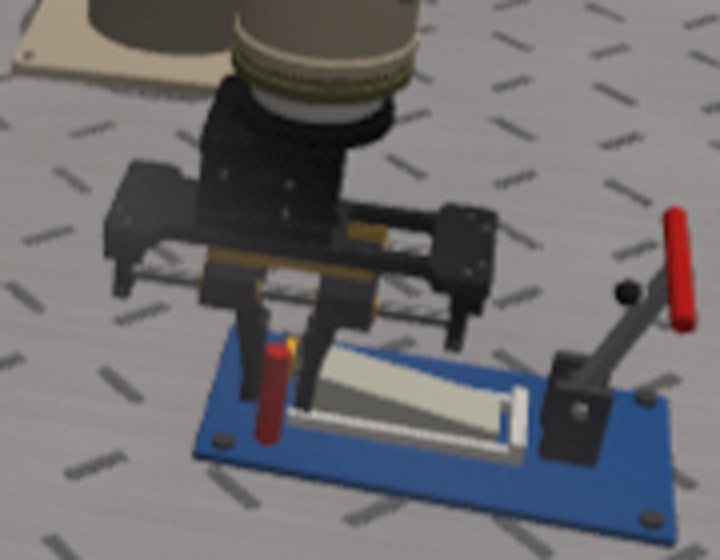

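View pics/t8.png

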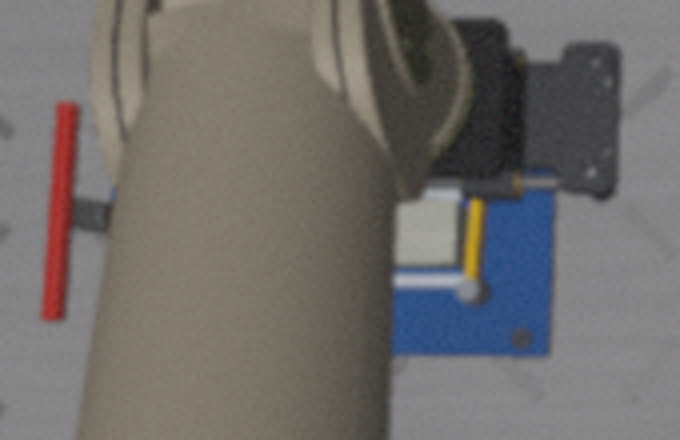

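```bash
python3 -m crank '[[[0,1.5,0],0,20],[[0,3,0],0,20],[[0,3.5,0],0,20],[[0,3.5,0],0,20]]'
python3 -m crank '[[[0,0.8,0],0,20],[[0,0.8,0],0,20]]'
```

```text
clock: 14.38
tcp_pos: [545.5, 134.8, 59.6]
tcp_rot: [-0.058, -3.141, -0.0]
ft_force: [0.7, -0.5, 0.2]
width: 0.227
clock: 14.62
tcp_pos: [545.5, 134.9, 59.6]
tcp_rot: [-0.059, -3.141, 0.001]
ft_force: [-0.6, -3.8, 1.4]
width: 0.231
```

```bash
python3 -m crank '[[[0,1,0],0,20],[[0,1,0],0,20],[[0,1,0],0,20]]'
```

```text
clock: 15.0
tcp_pos: [545.5, 135.1, 59.6]
tcp_rot: [-0.06, -3.141, 0.002]
ft_force: [-0.4, -6.9, 1.6]
width: 0.231
```

```bash
python3 -m crank '[[[0,-4,0],0,24],[[0,-4,0],0,34],[[0,-4,0],0,40],[[0,-4,0],0,40],[[0,-4,-30],0,40],[[0,-4,-70],0,40],[[0,-4,-130],0,40],[[0,-4,-130],0,40],[[0,-4,-130],0,40]]'
python3 - <<'E'
from h import *
s=grab_frame("scene")[:,:,::-1];t=grab_frame("top")[:,:,::-1]
crop("scene",335,140,485,270,5,"pics/g9.png",s);crop("top",60,180,230,290,4,"pics/t9.png",t)
shift([500,200,200],0)
E
```

```text
clock: 16.12
tcp_pos: [545.1, 132.8, 189.2]
tcp_rot: [-0.057, -3.141, -0.001]
ft_force: [-0.3, -0.3, 0.4]
width: 0.464
shift [ 47.1  65.8 -11.7] turn 3.1049616416747634 tcp [544.6 132.5 188.2] xang 3.105 tilt [-2.1e-03 -7.0e-04 -1.0e+00] F [ 0.2 -0.1 -0.1] w 40.1 t 16.225 q [-0.75  0.24  0.5   1.73 -0.12  1.21  1.31]
```

View pics/g9.png

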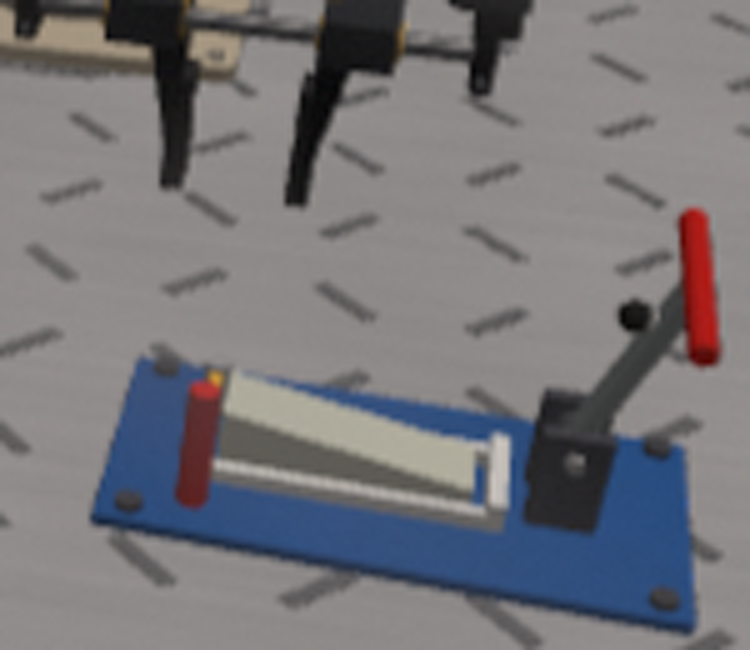

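View pics/t9.png

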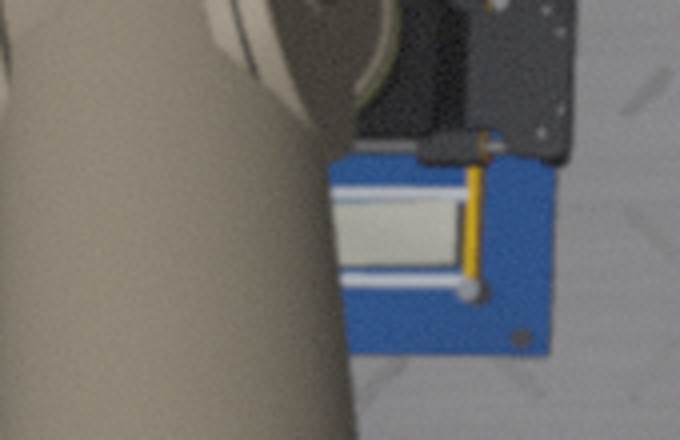

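Run:
```python
from fit import *
t=lambda x,y:px(x,y,4,60,195); s=lambda x,y:px(x,y,5,335,140)
print("obs",t(67,45),t(53,258),s(694,214),s(707,357))
for q in np.arange(1.8,2.11,.05):
  P=[[*wo(x,90-90*np.cos(q)),45+90*np.sin(q)] for x in(55,-55)]
  print(round(q,2),np.array(P)[0].round(),proj("top",P).round(1).tolist(),proj("scene",P).round(1).tolist())
```

```text
obs (76.375, 205.875) (72.875, 259.125) (473.4, 182.4) (476.0, 211.0)
1.8 [561. 306. 133.] [[81.6, 205.1], [77.9, 259.9]] [[469.7, 208.7], [467.6, 181.1]]
1.85 [561. 310. 132.] [[79.7, 205.2], [76.0, 259.9]] [[471.9, 209.5], [469.7, 181.9]]
1.9 [561. 314. 130.] [[77.8, 205.3], [74.1, 260.0]] [[474.2, 210.5], [471.7, 182.7]]
1.95 [561. 319. 129.] [[76.1, 205.4], [72.3, 260.0]] [[476.3, 211.5], [473.6, 183.6]]
2.0 [561. 323. 127.] [[74.4, 205.5], [70.6, 260.0]] [[478.4, 212.6], [475.5, 184.6]]
2.05 [562. 327. 125.] [[72.8, 205.7], [69.0, 260.1]] [[480.4, 213.8], [477.4, 185.7]]
2.1 [562. 331. 123.] [[71.3, 205.8], [67.5, 260.1]] [[482.3, 215.0], [479.1, 186.9]]
```

```bash
python3 -c "
from h import *
shift([*wo(37,122.6),190],np.pi+YAW)"
```

```text
shift [  8.2 185.8  -1.9] turn -0.0006310119150296778 tcp [544.6 132.5 188.2] xang 3.105 tilt [-2.1e-03 -7.0e-04 -1.0e+00] F [ 0.2 -0.1 -0.1] w 40.1 t 16.225 q [-0.75  0.24  0.5   1.73 -0.12  1.21  1.31]
```

```bash
python3 -m crank '[[[3,50,-2],0,50],[[6,110,-2],0,50],[[8.2,160,-2],0,50],[[8.2,185.8,-2],0,50],[[8.2,185.8,-2],0,50],[[8.2,185.8,-2],0,50]]'
python3 - <<'E'
from h import *
shift([*wo(37,122.6),128],np.pi+YAW)
s=grab_frame("scene")[:,:,::-1]
crop("scene",360,90,510,220,5,"pics/g10.png",s)
E
```

```text
clock: 16.98
tcp_pos: [544.1, 317.1, 190.7]
tcp_rot: [-0.06, -3.14, 0.003]
ft_force: [-0.5, -0.9, -0.1]
width: 0.577
shift [ 0.8  1.5 62.7] turn -0.002002309541414782 tcp [544.1 317.1 190.7] xang 3.104 tilt [-0.0011 -0.0016 -1.    ] F [-0.5 -0.9 -0.1] w 50.2 t 16.975 q [-0.92  0.39  0.41  1.53 -0.16  1.25  1.05]
```

View pics/g10.png

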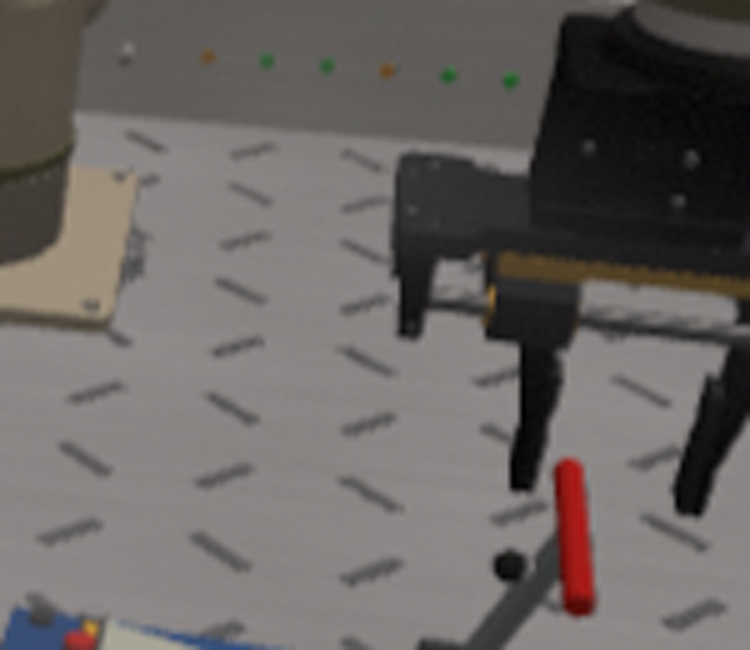

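Run:
```python
from fit import *
p=sense()["tcp_pos"]; print(proj("scene",p-[0,0,19]), px(607,498,5,360,90), proj("scene",[*wo(37,122.6),129]),px(576,570,5,360,90))
```

```text
[[479.87685505 187.65299836]] (481.0, 189.2) [[475.49398419 206.308939  ]] (474.8, 203.6)
```

```bash
python3 -m crank '[[[0.8,1,25],0,50],[[0.8,1,50],0,50],[[0.8,1,63],0,50],[[0.8,1,63],0,50],[[0.8,1,63],0,40],[[0.8,1,63],0,30],[[0.8,1,63],0,24],[[0.8,1,63],0,24],[[0.8,1,63],0,24]]'
python3 - <<'E'
from h import *
shift([*wo(37,122.6),128],np.pi+YAW)
s=grab_frame("scene")[:,:,::-1]
crop("scene",380,110,530,240,5,"pics/g11.png",s)
E
```

```text
clock: 18.15
tcp_pos: [543.3, 319.6, 128.7]
tcp_rot: [0.058, 3.141, 0.0]
ft_force: [0.7, -0.1, 0.2]
width: 0.28
shift [-0.1 -1.1  0.7] turn -0.0007400522325022862 tcp [543.3 319.6 128.7] xang 3.105 tilt [ 0.e+00  1.e-04 -1.e+00] F [ 0.7 -0.1  0.2] w 24.3 t 18.15 q [-0.91  0.44  0.39  1.6  -0.18  1.14  1.06]
```

View pics/g11.png

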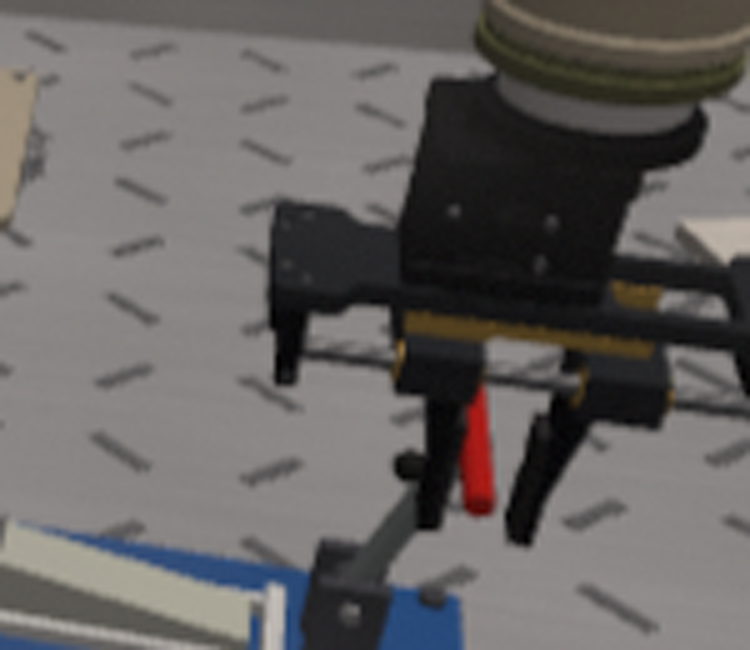

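```bash
python3 -m crank '[[[0,-6,-1],0,24],[[0,-12,-3],0,24],[[0,-19,-4],0,24],[[0,-28,-5.5],0,24],[[0,-37,-6.3],0,24],[[0,-46,-6],0,24],[[0,-55,-5],0,24],[[0,-63.7,-3],0,24],[[0,-72,0],0,24],[[0,-72,0],0,24]]'
python3 - <<'E'
from h import *
p=sense()["tcp_pos"]; print(ch(p),p)
s=grab_frame("scene")[:,:,::-1]
crop("scene",360,110,510,240,5,"pics/g12.png",s)
E
```

```text
clock: 19.45
tcp_pos: [540.4, 246.2, 128.1]
tcp_rot: [-0.06, -3.14, 0.002]
ft_force: [-0.2, -1.0, -0.1]
width: 0.275
[36.73873888 50.26005533] [540.42390594 246.2051814  128.07871411]
```

View pics/g12.png

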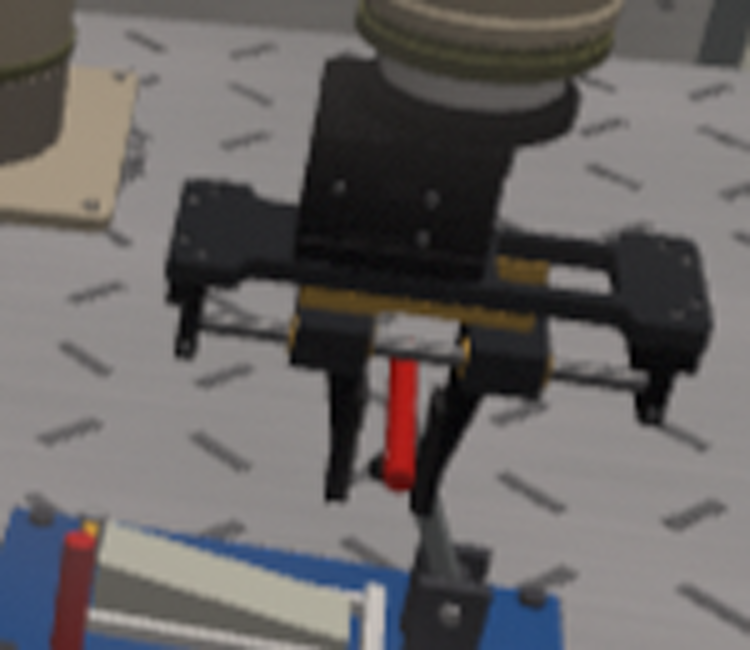

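```bash
python3 -m crank '[[[0,-7,3],0,24],[[0,-15,7.5],0,24],[[0,-22,12.5],0,24],[[0,-29,18.5],0,24],[[0,-35,25],0,24],[[0,-40.5,32],0,24],[[0,-45,40],0,24],[[0,-45,40],0,24]]'
python3 - <<'E'
from h import *
p=sense()["tcp_pos"]; print(ch(p),p)
s=grab_frame("scene")[:,:,::-1]
crop("scene",350,120,500,250,5,"pics/g13.png",s)
E
```

```text
clock: 20.5
tcp_pos: [538.5, 201.9, 87.8]
tcp_rot: [-0.059, -3.14, 0.001]
ft_force: [0.2, -0.0, 0.0]
width: 0.275
[36.44271398  5.90512695] [538.53164031 201.88964649  87.77710789]
```

View pics/g13.png

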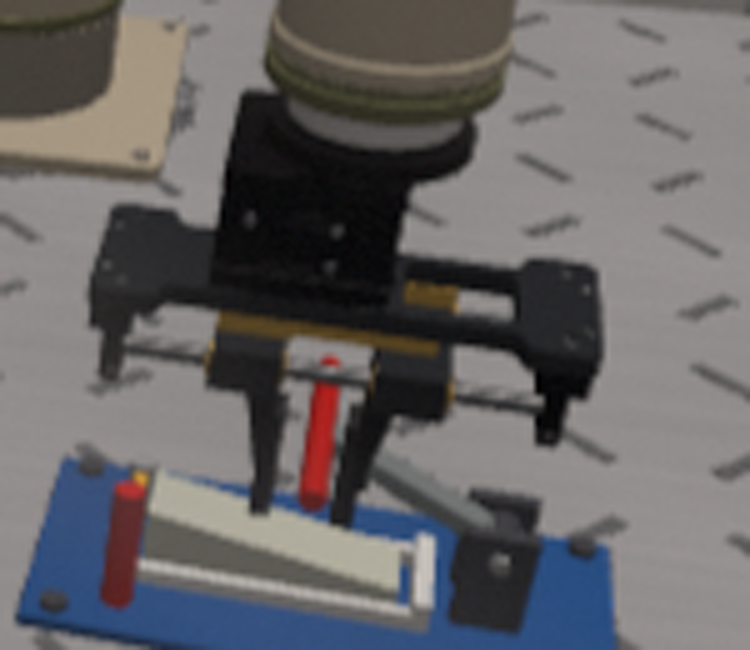

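```bash
python3 -m crank '[[[0,-1,0],0,36],[[0,-1,0],0,46],[[0,-1,0],0,46],[[0,-1,0],0,46],[[0,-1,-10],0,46],[[0,-1,-40],0,46],[[0,-1,-90],0,46],[[0,-1,-130],0,46],[[0,-1,-130],0,46],[[0,-1,-130],0,46],[[0,-1,-130],0,46],[[0,-1,-130],0,46]]'
python3 - <<'E'
from h import *
s=grab_frame("scene")[:,:,::-1]
crop("scene",335,140,485,270,5,"pics/g14.png",s)
E
```

```text
clock: 22.05
tcp_pos: [538.5, 201.5, 217.8]
tcp_rot: [-0.058, -3.14, 0.001]
ft_force: [0.4, 0.2, 0.1]
width: 0.528
```

View pics/g14.png

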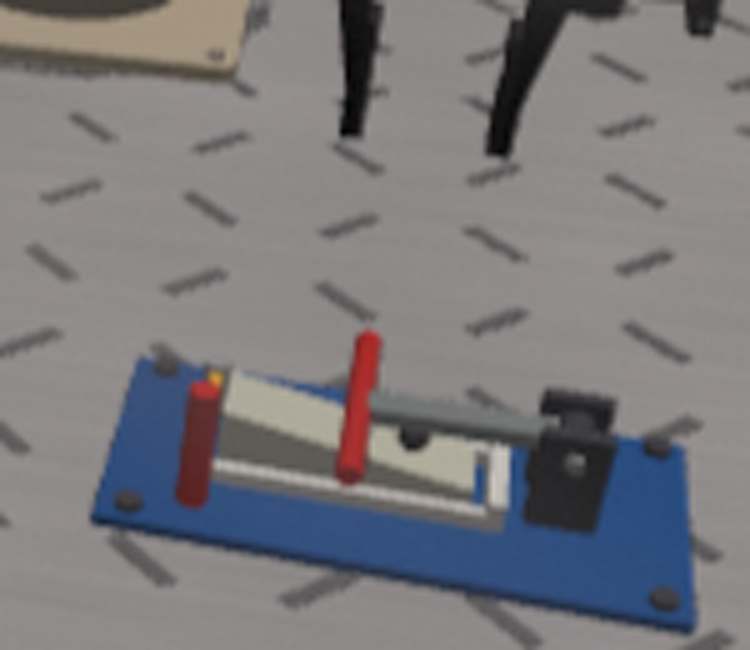

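```bash
python3 -m crank '[[[0,-60,0],0,46],[[0,-120,0],0,46],[[0,-180,0],0,46],[[0,-240,0],0,46],[[0,-240,0],0,46],[[0,-240,0],0,46],[[0,-240,0],0,46],[[0,-240,0],0,46],[[0,-240,0],0,46],[[0,-240,0],0,46],[[0,-240,0],0,46],[[0,-240,0],0,46]]'
python3 -m crank '[[[0,0,0],0,46],[[0,0,0],0,46],[[0,0,0],0,46],[[0,0,0],0,46],[[0,0,0],0,46],[[0,0,0],0,46]]'
python3 - <<'E'
from h import *
s=grab_frame("scene")[:,:,::-1];t=grab_frame("top")[:,:,::-1]
a=cv2.resize(s[180:270,335:485],None,fx=5,fy=3.33*1.5); a=cv2.resize(s[185:255,345:475],None,fx=5,fy=5); b=cv2.resize(t[200:280,70:230],None,fx=4,fy=4)
b=cv2.copyMakeBorder(b,0,0,0,10,0); cv2.imwrite("pics/f.png",cv2.resize(np.vstack([a[:, :650],b]),None,fx=.85,fy=.85))
# expected bar for q
for q in(-.1,-.05,0,.05,.1,.2):
  P=[[*wo(x,90-90*np.cos(q)),45+90*np.sin(q)] for x in(55,-55)]; print(q,proj("scene",P).round(1).tolist(),proj("top",P).round(1).tolist())
cv2.imwrite("pics/fs.png",s)
crop("scene",335,180,485,270,5,"pics/f1.png",s);crop("top",60,195,230,285,4,"pics/f2.png",t)
E
```

```text
clock: 23.6
tcp_pos: [530.1, -38.2, 218.6]
tcp_rot: [0.058, 3.141, 0.0]
ft_force: [1.5, 1.0, 0.3]
width: 0.526
clock: 24.35
tcp_pos: [530.1, -38.2, 218.6]
tcp_rot: [0.058, 3.141, 0.0]
ft_force: [-0.2, 0.1, 0.1]
width: 0.529
-0.1 [[403.9, 238.1], [407.7, 210.3]] [[148.6, 212.7], [146.2, 263.1]]
-0.05 [[404.0, 236.4], [407.8, 208.6]] [[148.2, 212.4], [145.8, 263.0]]
0 [[404.3, 234.7], [408.1, 207.0]] [[147.7, 212.0], [145.3, 262.8]]
0.05 [[404.6, 233.0], [408.4, 205.4]] [[147.1, 211.7], [144.7, 262.7]]
0.1 [[405.1, 231.3], [408.9, 203.8]] [[146.4, 211.4], [143.9, 262.6]]
0.2 [[406.4, 228.0], [410.1, 200.6]] [[144.7, 210.8], [142.2, 262.4]]
```

View pics/f1.png

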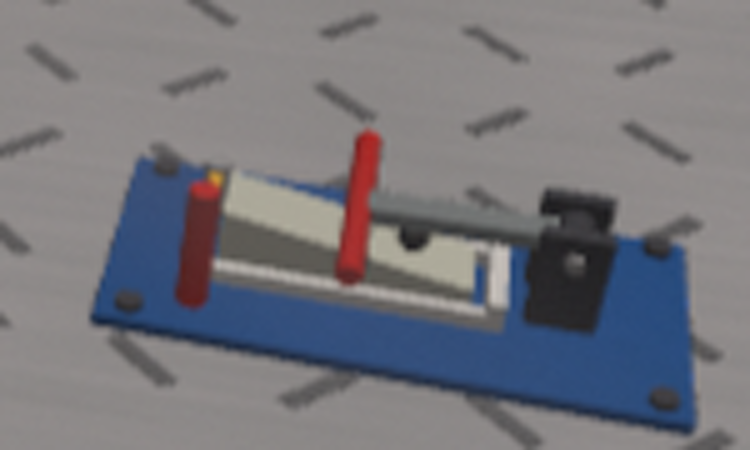

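View pics/f2.png

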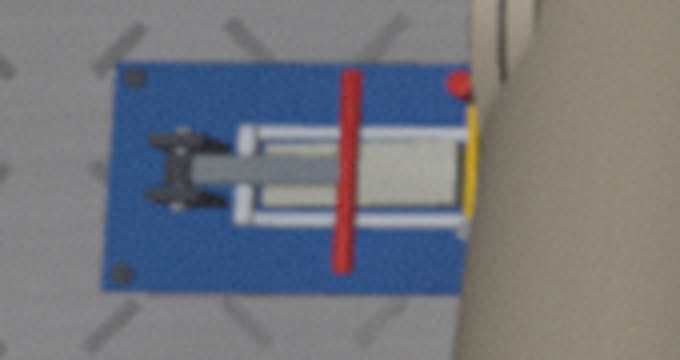

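```bash
python3 -c "
from plant import *
sign_off(); print(sense()['clock'])"
```

```text
the job is handed in; nothing more can be done
the job is handed in; nothing more can be done
```

The job is done and handed in at about 24.5 s, well under the 72 s limit; `sign_off()` gives no verdict.

- **Wedge:** I took the leftmost of the four lookalikes (top picture, pixel 303, 226). It was laid in the channel with its thin end towards the clamp and released. The last pictures show it flat between the walls, with a small gap at the stop.
- **Gate:** I swung it by its post until it met firm resistance, where the push force rose to about 7 N for 0.2 mm of travel. The finger position there puts it within about 0.01 rad of shut.
- **Clamp:** I brought the arm over by its bar and let it sink. In the last picture the bar ends are within about 0.5 px of where they should be at 0 rad, and they had not moved in the 2 s since the previous picture. The pad sits on the wedge, but I had no way to read its pressing force.
- **Other parts:** the gripper ended well clear with the force near zero. The planned paths kept clear of the V-block, roller and bush, but I did not measure those three again at the end.

**Disagreements between checks:**
- With the wedge held over the channel, the scene camera put it about 3 mm off centre sideways. The arm's position and the top view put its thick end within 1 mm. I trusted those, and it dropped in without touching the walls.
- The base plate is offset from the channel origin by about 19 mm, so I took the channel position from its walls and stop. The gate post and clamp bar then matched that position to within about 2 px.

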